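# Lift the oblong roll with the bread tongs and show it over the carton

## Robot

A 6-joint arm with a two-finger parallel gripper is mounted at the origin on the work surface. World frame = base frame: x ahead of the robot, y to its left, z up, the work surface at z = 0. Lengths are in m, angles in rad, forces in N, time in s.
With the tool pointing down it reaches from about 0.4 to 0.825 m from the base axis. Payload 7 kg.
Tool frame: the origin (TCP) lies midway between the tips of the shut fingers; the grasp point (between the pads) lies 19 mm behind it; z points along the fingers, y is the line along which they close (so a half turn about z gives the same grasp; the last joint's range is limited). The gripper opens to 85 mm and grips with 20 to 120 N. Pads are 22 mm wide; open, the fingers measure 114 mm over their backs; the gripper's body (76 mm by 85 mm) begins 54 mm behind the grasp point. The pads swing forward as they close: fully open they stand 13 mm farther back than shut.
Start: joints at [1.479, 0.359, 0.012, 0, -1.224, -0.288], TCP at [0.25, 0.627, 0.231] pointing down, gripper open.
Joint ranges: [-3.07, 3.07], [-1.43, 2.12], [-1.02, 1.25], [-3.03, 1.67], [-3.05, -0], [-3.03, 3.03]. Speed limits (rad/s): [2.39, 2.39, 3.01, 3.14, 3.14, 3.14].

## Interface

Orientations are given as a rotation vector (axis times angle).
In Python, from plant import ctrl gives the robot as it stands. The module is installed in compiled form; this text tells all that it offers.
- The arm moves only by the shell command python3 -m crank 'ROWS' [FORCE]. ROWS is JSON, a list of rows, each an object with "jaw": the closure, from 0 (fully open) to 1 (shut); "translation": the shift along the tool's x, y, z in cm, a list of three; "yaw": the turn about the tool's z in degrees. In form: [{"jaw": jaw, "translation": [tx, ty, tz], "yaw": yaw}, ...]. A call has 1 to 8 rows; each row is the pose to reach, as a shift and turn from the pose commanded when the call began, along the tool's axes at that moment; what a row does not reach only later rows make up. A row lasts 1/8 s, in which the tool goes at most 62.5 mm and 10.7 degrees, less where a joint would pass 70% of its speed; a pose out of reach is approached as far as the arm can. A call with a gripper value outside its range is refused whole. The fingers move at their own pace and stop on an object; FORCE is the grip in N (left out, the last holds). Time passes only in rows, so rows that repeat a pose let the fingers close. It gives the time, the measured TCP pose, the force, the opening and the grip force at its end, in the units of the state.
- ctrl.get_state(): the state, without advancing time (a new reading comes with each control period).
- ctrl.read_camera(name): name is "scene" or "side" or "wrist"; returns the picture (384x512x3 uint8, blue, green, red); there is no depth.
- ctrl.get_calibration(name): a dict with "K" (3x3 intrinsics, pixels), "rvec" (rotation vector, rad) and "tvec" (3), from world to camera coordinates, as OpenCV has them; the wrist camera has in their place "hand_eye" (4x4, takes a point from camera to tool coordinates, whose origin is the TCP and whose axes are the flange's). Camera axes: x right, y down, z forward; pixel columns grow to the right and rows downward; lengths in m; the calibration is good to about 2 mm. A picture is of the moment at which its call begins: read the wrist's pose just before it. get_calibration takes no time and is no camera call.
- ctrl.hand_in(): hands the job in; it is judged then, once.
The state is a dict: "t": time; "joint_positions": joint angles; "qd": joint speeds; "effort": joint torques, N m; "tool_pos": TCP position; "eef_rot": TCP orientation; "contact_force": force on the tool from outside, world axes, zero at the start; "torque": the same for the moment, N m; "gripper_width": finger opening in m; "grasp_force": force on a finger pad.
Only numpy, scipy, OpenCV 4.12 (cv2) and the standard library are available. Lean on these libraries where they do the work, as an engineer would, in place of code of your own. Each camera call takes 0.05 s, during which the arm holds its last target. There are 200 camera calls.

## Task

Take the steel bread tongs from the bench and, using only the tongs on the bread, pick the one oblong roll off the wire cooling rack without crushing it; leave the two round rolls lying where they are. Carry it over the open carton and finish there, holding it up in the tongs above the middle of the carton and clear of it, so that the customer can see it before it goes in: do not put it down or let go.

Things in the scene. Friction and masses are not known exactly. Their poses are not given: they have to be found in the camera images.
- tongs_grip (a point): Steel bread tongs lying on the bench on the edges of their two arms, 270 mm long, 25 mm high, 0.12 kg, balanced here. Point: where they are squeezed, midway between the arms, 12.5 mm above their underside. x: along the tongs to the open scooped ends; y: the way the arms spread; the sprung bend lies 120 mm behind. Arms nearly straight 35 mm fore and aft; relaxed, 62 mm over their outsides.
- tongs_ends (a point): Point midway between the scooped ends of the tongs, 104 mm ahead (x) of the squeezing point, same height and axes. The scoops are 45 mm long and 25 mm high; relaxed, 92 mm free between them. They close 1.9 times as far as the arms are squeezed: 50 mm over the arms' outsides leaves 70 mm here; closed on the oblong roll the outsides stand near 33 mm.
- tong_l (a joint): How far each arm of the tongs is squeezed in (both move alike), rad: 0 relaxed, about 0.12 on the oblong roll, 0.21 shut, ends meeting. A spring opens them: each arm needs 7 N at the squeezing point to begin, 10 N at the roll, 12 N shut, so part-squeezed arms press on the fingers and can be lifted and carried; they open again as the fingers do. Half of any further squeeze reaches the ends.
- roll_mid (a point): The oblong bread roll, brown crust with three pale cuts, 92 mm long, 46 mm wide, 39 mm high, about 45 g; over 40 N from a tong end crushes it (20 to 30 N on each arm is ample). Point: its centre, 19 mm above its underside; x along its length (either way round), z up. It lies on the rack in any one of three places in a row, 108 mm apart; a round roll lies in each of the others.
- bun_a_mid (a point): A round bread roll with a pale cross cut, 66 mm across, 41 mm high; the point is its centre, 20 mm above its underside. On the rack; to be left alone.
- bun_b_mid (a point): The other round roll, same as the first. To be left alone.
- rack: Wire cooling rack, fixed to the bench, 160 mm (its x) by 360 mm (its y), its wires' top 22 mm above the bench; origin at the bench under its middle. The rolls lie in a row along its y.
- carton: Open square cardboard carton standing fixed on the bench, 150 by 150 mm and 70 mm high, walls 4 mm, top open with small out-turned flaps; origin at the bench under its middle.

How it is judged:
By the outcome, as a careful person would: the job done as asked, in the order asked, and still so for the second after the job is handed in, while the arm keeps its last pose, push and grip.
It also fails if it takes over 38 s, if anything falls off the work surface, if the arm or the gripper's body presses on something with over 40 N, if the wrist force passes 120 N, or if a joint passes its speed limit or range.

## Working session

There is one attempt and no reset: what is moved stays moved. The work goes in short steps, Python scripts to look and compute and a shell command to move; the robot and the scene stay as the last step left them, time stands still between calls to the robot, and variables do not carry over. Pictures are saved under pics/ and viewed, at most 10 in all, crops included, and the job is handed in when it is done.

```bash
mkdir -p pics; cat > h.py <<'E'
import numpy as np, cv2
from plant import ctrl
from scipy.spatial.transform import Rotation as R
def ray(cam,uv,st=None):
    c=ctrl.get_calibration(cam); K=np.array(c["K"])
    d=np.linalg.inv(K)@[uv[0],uv[1],1.]
    if cam=="wrist":
        H=np.array(c["hand_eye"]); st=st or ctrl.get_state()
        Rt=R.from_rotvec(st["eef_rot"]).as_matrix()
        return Rt@H[:3,3]+st["tool_pos"], Rt@H[:3,:3]@d
    Rm=R.from_rotvec(np.ravel(c["rvec"])).as_matrix()
    return -Rm.T@np.ravel(c["tvec"]), Rm.T@d
def at(cam,uv,z,st=None):
    o,d=ray(cam,uv,st); return o+d*(z-o[2])/d[2]
E
python3 - <<'E'
from h import *
s=ctrl.get_state(); print(s["t"],s["tool_pos"],s["eef_rot"],R.from_rotvec(s["eef_rot"]).as_matrix().round(3),s["gripper_width"])
for n in("scene","side","wrist"):
    cv2.imwrite(f"pics/{n}0.png",ctrl.read_camera(n))
print(ray("scene",(256,192)),ray("side",(256,192)))
E
```

```text
0.0 [0.25007018 0.6264384  0.23034632] [ 3.08342048e+00 -5.92856284e-01 -2.72547143e-04] [[ 0.929 -0.371 -0.   ]
 [-0.371 -0.929 -0.002]
 [ 0.     0.002 -1.   ]] 0.08571589428530027
(array([1.15397489, 0.00841361, 0.89808231]), array([-0.61685112,  0.00766139, -0.78705877])) (array([ 0.26224162, -0.68586489,  0.8335257 ]), array([ 0.23285506,  0.66069896, -0.71376456]))
```

View pics/scene0.png

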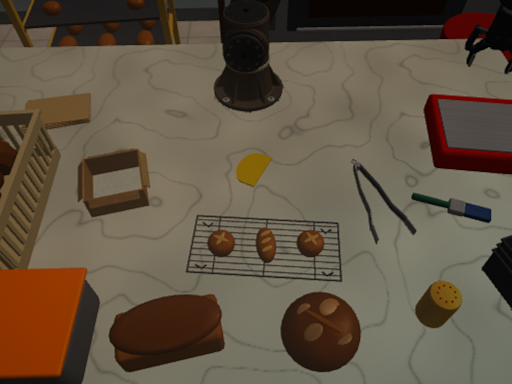

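View pics/side0.png

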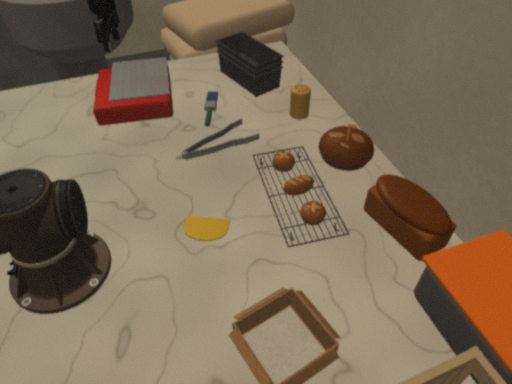

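The scene view shows the tongs with the bend at about (355,162) and the ends at about (377,240) and (413,231). The oblong roll is in the middle place at about (266,244), with round rolls at (221,243) and (311,243), and the carton is at about (115,181). I'll enlarge this area to measure it.

```bash
python3 - <<'E'
from h import *
im=cv2.imread("pics/scene0.png")
cv2.imwrite("pics/c1.png",cv2.resize(im[150:290,180:430],None,fx=3.2,fy=3.2,interpolation=cv2.INTER_CUBIC))
im=cv2.imread("pics/side0.png")
cv2.imwrite("pics/c2.png",cv2.resize(im[100:250,170:360],None,fx=4,fy=4,interpolation=cv2.INTER_CUBIC))
P=lambda c,u,z:at(c,u,z).round(3)
print("bend",P("scene",(355,162),.0125),"ends",P("scene",(377,240),.0125),P("scene",(413,231),.0125))
for u in((221,242),(266,243),(311,242)):print("rolls scene",P("scene",u,.045))
for u in((284,160),(298,185),(313,212)):print("rolls side",P("side",u,.045))
print("rack",[P("scene",u,.022) for u in((195,217),(341,223),(341,278),(188,275))])
print("carton rim scene",[P("scene",u,.07) for u in((84,162),(139,151),(149,187),(90,197))])
E
```

```text
bend [0.359 0.305 0.012] ends [0.621 0.315 0.012] [0.597 0.411 0.012]
rolls scene [ 0.635 -0.071  0.045]
rolls scene [0.641 0.037 0.045]
rolls scene [0.641 0.145 0.045]
rolls side [0.641 0.139 0.045]
rolls side [0.637 0.029 0.045]
rolls side [ 0.633 -0.075  0.045]
rack [array([ 0.544, -0.142,  0.022]), array([0.574, 0.23 , 0.022]), array([0.726, 0.207, 0.022]), array([ 0.708, -0.147,  0.022])]
carton rim scene [array([ 0.388, -0.446,  0.07 ]), array([ 0.351, -0.303,  0.07 ]), array([ 0.48 , -0.258,  0.07 ]), array([ 0.508, -0.403,  0.07 ])]
```

View pics/c1.png

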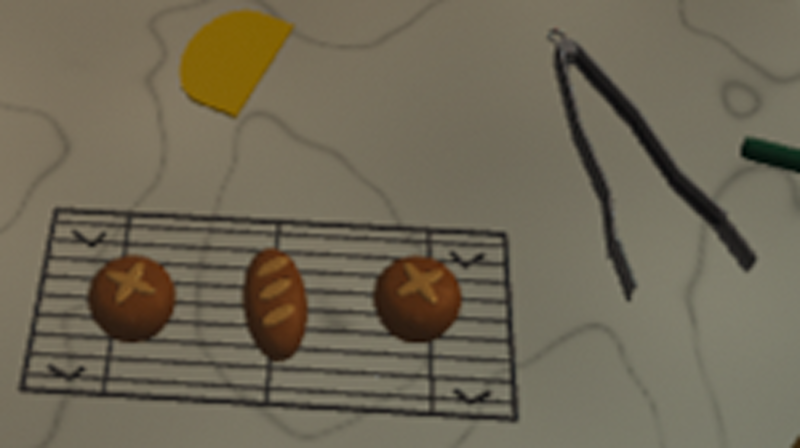

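View pics/c2.png

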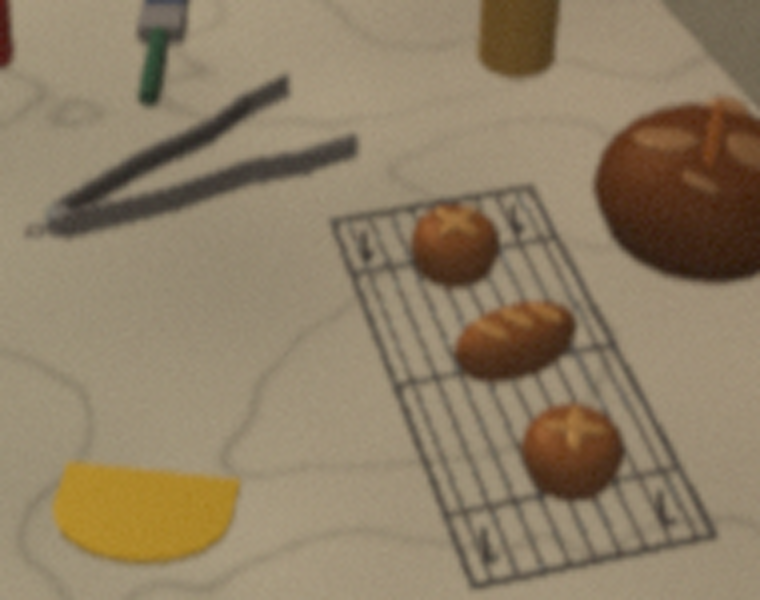

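The estimates agree: the roll is in the middle place at about (0.638, 0.033), and the carton centre is at about (0.432, -0.352). The tongs grip is near (0.477, 0.332), pointing about 13°. I'll move above the tongs and look from near.

```bash
python3 -m crank '[{"jaw":0,"translation":[5,3,0],"yaw":-8},{"jaw":0,"translation":[10,6,0],"yaw":-17},{"jaw":0,"translation":[15,9,0],"yaw":-26},{"jaw":0,"translation":[20,12,0],"yaw":-35},{"jaw":0,"translation":[26,15,0],"yaw":-35},{"jaw":0,"translation":[30,18,0],"yaw":-35},{"jaw":0,"translation":[32,19,0],"yaw":-35},{"jaw":0,"translation":[32,19,0],"yaw":-35}]'
python3 - <<'E'
from h import *
s=ctrl.get_state(); im=ctrl.read_camera("wrist"); cv2.imwrite("pics/w1.png",im)
np.save("s1.npy",s,allow_pickle=True)
print(s["tool_pos"],R.from_rotvec(s["eef_rot"]).as_matrix().round(3),np.array(ctrl.get_calibration("wrist")["hand_eye"]).round(3))
E
```

```text
t: 1.15
tool_pos: [0.4778, 0.3303, 0.2311]
eef_rot: [3.121, 0.358, -0.0]
contact_force: [0.2, -0.4, 0.6]
gripper_width: 0.085
grasp_force: 0.0
[0.47780579 0.33026689 0.23113633] [[ 0.974  0.226 -0.   ]
 [ 0.226 -0.974 -0.   ]
 [-0.     0.    -1.   ]] [[ 0.    -0.954 -0.3    0.075]
 [ 1.     0.     0.001 -0.   ]
 [-0.001 -0.3    0.954 -0.143]
 [ 0.     0.     0.     1.   ]]
```

View pics/w1.png

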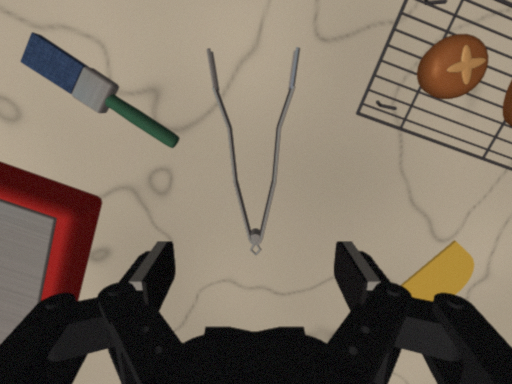

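The wrist view shows the tongs nearly in line with the tool: bend at about (255,235), tips at (210,50) and (297,49), and arms at (232,130) and (279,128).

```bash
python3 - <<'E'
from h import *
s=np.load("s1.npy",allow_pickle=True).item()
Rt=R.from_rotvec(s["eef_rot"]).as_matrix()
for z in(.0125,.025):
  for u in((255,235),(210,50),(297,49),(216,90),(292,88),(232,130),(279,128),(236,180),(273,180)):
    p=at("wrist",u,z,s); print(z,u,p.round(4),"tool",(Rt.T@(p-s["tool_pos"]))[:2].round(4))
E
```

```text
0.0125 (255, 235) [0.3767 0.3056 0.0125] tool [-0.1039  0.0011]
0.0125 (210, 50) [0.6004 0.4128 0.0125] tool [ 0.1382 -0.0527]
0.0125 (297, 49) [0.6249 0.3125 0.0125] tool [0.1393 0.0506]
0.0125 (216, 90) [0.5582 0.3975 0.0125] tool [ 0.0936 -0.0474]
0.0125 (292, 88) [0.5818 0.3067 0.0125] tool [0.096  0.0464]
0.0125 (232, 130) [0.5153 0.3685 0.0125] tool [ 0.0453 -0.0288]
0.0125 (279, 128) [0.5315 0.3101 0.0125] tool [0.0478 0.0317]
0.0125 (236, 180) [0.4513 0.3496 0.0125] tool [-0.0214 -0.0249]
0.0125 (273, 180) [0.4627 0.3006 0.0125] tool [-0.0214  0.0255]
0.025 (255, 235) [0.3828 0.3071 0.025 ] tool [-0.0977  0.001 ]
0.025 (210, 50) [0.5987 0.4105 0.025 ] tool [ 0.136  -0.0508]
0.025 (297, 49) [0.6223 0.3137 0.025 ] tool [0.1371 0.0488]
0.025 (216, 90) [0.558  0.3958 0.025 ] tool [ 0.093  -0.0458]
0.025 (292, 88) [0.5807 0.3081 0.025 ] tool [0.0953 0.0448]
0.025 (232, 130) [0.5166 0.3678 0.025 ] tool [ 0.0463 -0.0278]
0.025 (279, 128) [0.5322 0.3114 0.025 ] tool [0.0487 0.0306]
0.025 (236, 180) [0.4547 0.3496 0.025 ] tool [-0.018  -0.0241]
0.025 (273, 180) [0.4658 0.3022 0.025 ] tool [-0.018   0.0246]
```

The kinks and tips both put the grip point at tool x +11.5 mm and y about 0, with less than 1° of yaw. I'll go down and squeeze part-way.

```bash
python3 -m crank '[{"jaw":0,"translation":[1.1,0,5],"yaw":0},{"jaw":0,"translation":[1.1,0,10],"yaw":0},{"jaw":0,"translation":[1.1,0,15],"yaw":0},{"jaw":0,"translation":[1.1,0,19],"yaw":0},{"jaw":0,"translation":[1.1,0,21.5],"yaw":0},{"jaw":0,"translation":[1.1,0,22.9],"yaw":0},{"jaw":0.1,"translation":[1.1,0,22.9],"yaw":0},{"jaw":0.25,"translation":[1.1,0,22.9],"yaw":0}]' 30
python3 -m crank '[{"jaw":0.42,"translation":[0,0,0],"yaw":0},{"jaw":0.42,"translation":[0,0,0],"yaw":0},{"jaw":0.42,"translation":[0,0,0],"yaw":0},{"jaw":0.42,"translation":[0,0,0],"yaw":0}]'
```

```text
t: 2.2
tool_pos: [0.4881, 0.335, 0.0034]
eef_rot: [-3.12, -0.363, -0.002]
contact_force: [0.5, -1.0, -0.3]
gripper_width: 0.0644
grasp_force: 0.3
t: 2.7
tool_pos: [0.4894, 0.336, 0.0053]
eef_rot: [-3.117, -0.363, -0.007]
contact_force: [-0.8, -0.1, 9.3]
gripper_width: 0.05
grasp_force: 10.6
```

Part-squeezed at 50 mm and 10.6 N. The fingertips touch the bench lightly (9 N). Next I'll lift and check.

```bash
python3 -m crank '[{"jaw":0.42,"translation":[0,0,-0.7],"yaw":0},{"jaw":0.42,"translation":[0,0,-2],"yaw":0},{"jaw":0.42,"translation":[0,0,-4.5],"yaw":0},{"jaw":0.42,"translation":[0,0,-8],"yaw":0},{"jaw":0.42,"translation":[0,0,-11],"yaw":0},{"jaw":0.42,"translation":[0,0,-13],"yaw":0},{"jaw":0.42,"translation":[0,0,-13],"yaw":0}]'
python3 - <<'E'
from h import *
s=ctrl.get_state(); w=ctrl.read_camera("wrist"); sd=ctrl.read_camera("side")
np.save("s2.npy",s,allow_pickle=True); cv2.imwrite("pics/w2.png",w); cv2.imwrite("pics/side2.png",sd)
print(s["tool_pos"],s["joint_positions"])
cv2.imwrite("pics/w2s.png",np.hstack([cv2.resize(w,(400,300)),cv2.resize(sd[60:252,100:356],(400,300))]))
a,b=at("scene",(264.4,228),.041),at("scene",(266.9,262.5),.041); print(a,b,np.degrees(np.arctan2(*(b-a)[1::-1])))
a,b=at("side",(170+457/4,100+345/4),.041),at("side",(170+575/4,100+330/4),.041); print(a,b,np.degrees(np.arctan2(*(b-a)[1::-1])))
E
```

```text
t: 3.58
tool_pos: [0.4884, 0.3351, 0.1349]
eef_rot: [-3.118, -0.362, -0.005]
contact_force: [0.3, 0.1, -1.4]
gripper_width: 0.0498
grasp_force: 7.9
[0.48839836 0.33510335 0.13489628] [ 9.31247071e-01  3.01209628e-01 -3.07680552e-01  2.38011325e-04
 -9.57678077e-01  8.70622695e-01]
[0.59559353 0.03479593 0.041     ] [0.69105066 0.03716149 0.041     ] 1.4195780878819009
[0.60162829 0.04159172 0.041     ] [0.68427305 0.02680294 0.041     ] -10.145355682376556
```

View pics/w2s.png

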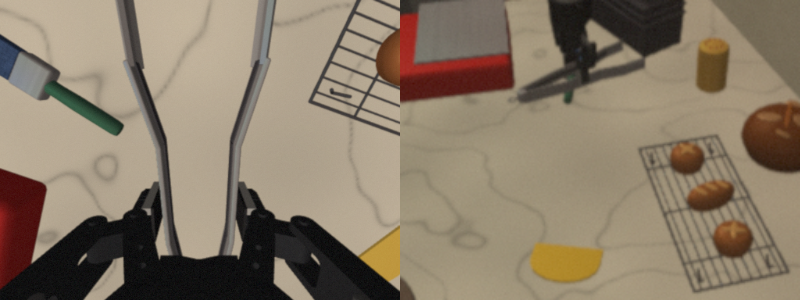

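The tongs are held squarely, at 50 mm and well clear of the bench. Now I'll go to above the oblong roll.

```bash
python3 -m crank '[{"jaw":0.42,"translation":[0,2,0],"yaw":2},{"jaw":0.42,"translation":[-0.3,6,0],"yaw":5},{"jaw":0.42,"translation":[-0.7,11,0],"yaw":8},{"jaw":0.42,"translation":[-1.1,16.5,0],"yaw":11},{"jaw":0.42,"translation":[-1.6,22,0],"yaw":14},{"jaw":0.42,"translation":[-2,26.5,0],"yaw":16},{"jaw":0.42,"translation":[-2.2,29,0],"yaw":17},{"jaw":0.42,"translation":[-2.2,29.7,0],"yaw":17}]'
python3 -m crank '[{"jaw":0.42,"translation":[0,0,0],"yaw":0},{"jaw":0.42,"translation":[0,0,0],"yaw":0}]'
python3 - <<'E'
from h import *
s=ctrl.get_state(); w=ctrl.read_camera("wrist"); sc=ctrl.read_camera("scene")
np.save("s3.npy",s,allow_pickle=True); cv2.imwrite("pics/w3.png",w); cv2.imwrite("pics/scene3.png",sc)
print(R.from_rotvec(s["eef_rot"]).as_matrix().round(3))
E
```

```text
t: 4.68
tool_pos: [0.5335, 0.0377, 0.1315]
eef_rot: [3.139, -0.109, -0.003]
contact_force: [-0.4, -0.4, -1.4]
gripper_width: 0.0497
grasp_force: 7.9
t: 4.92
tool_pos: [0.5342, 0.0407, 0.1321]
eef_rot: [3.14, -0.102, -0.001]
contact_force: [-0.3, -1.1, -0.9]
gripper_width: 0.0497
grasp_force: 7.9
[[ 0.998 -0.065 -0.   ]
 [-0.065 -0.998 -0.   ]
 [-0.     0.    -1.   ]]
```

View pics/w3.png

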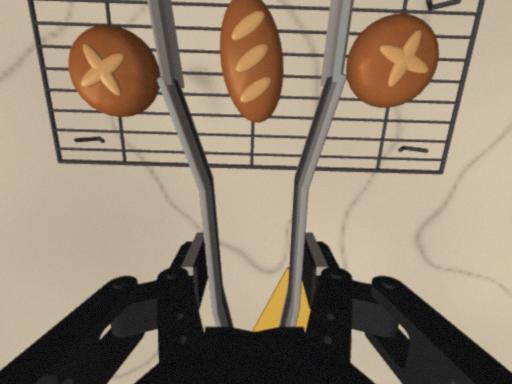

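The wrist view shows the roll between the two arms: near end at about (258,121), axis through about (252,55), slightly slanted, and far end cut off at the image top. I'll measure it in tool axes.

```bash
python3 - <<'E'
from h import *
s=np.load("s3.npy",allow_pickle=True).item(); w=cv2.imread("pics/w3.png")
h=cv2.cvtColor(w,cv2.COLOR_BGR2HSV); m=((h[...,0]<20)&(h[...,1]>110)).astype(np.uint8); m=cv2.morphologyEx(m,cv2.MORPH_OPEN,np.ones((7,7)))
m[:,:190]=0; m[:,318:]=0
Rt=R.from_rotvec(s["eef_rot"]).as_matrix()
T=lambda u,z=.041:(Rt.T@(at("wrist",u,z,s)-s["tool_pos"]))[:2]*100
ys=np.where(m.any(1))[0]
print("near tip row",ys.max())
for y in range(0,ys.max()+1,12):
    x=np.where(m[y])[0]; print(y,x.min(),x.max(),T((x.mean(),y)).round(2), "w",(T((x.max(),y))-T((x.min(),y))).round(2)[1])
print("tip",T((258,ys.max())).round(2), "scoop mid", [T(u,.148).round(2) for u in((180,80),(328,80),(165,0),(340,0))])
E
```

```text
near tip row 121
0 232 260 [14.9  -0.59] w 2.05
12 226 267 [14.13 -0.56] w 3.03
24 222 274 [13.35 -0.46] w 3.89
36 221 278 [12.55 -0.35] w 4.32
48 220 280 [11.73 -0.31] w 4.6
60 221 281 [10.9  -0.24] w 4.65
72 223 282 [10.04 -0.12] w 4.63
84 226 281 [ 9.16 -0.05] w 4.37
96 230 279 [8.26 0.03] w 3.94
108 237 274 [7.34 0.12] w 3.01
120 250 263 [6.39 0.2 ] w 1.07
tip [6.31 0.32] scoop mid [array([ 8.57, -3.18]), array([8.57, 3.16]), array([11.51, -3.54]), array([11.52,  3.4 ])]
```

The roll's centre is at tool (10.85, -0.23) cm, slanted -5°. The ends are at about (10.5, 0). I need yaw -5, a shift of (0.4, 0.7) and down 9.7 cm.

```bash
python3 -m crank '[{"jaw":0.42,"translation":[0.2,0.4,0],"yaw":-3},{"jaw":0.42,"translation":[0.4,0.7,1],"yaw":-5},{"jaw":0.42,"translation":[0.4,0.7,3],"yaw":-5},{"jaw":0.42,"translation":[0.4,0.7,5],"yaw":-5},{"jaw":0.42,"translation":[0.4,0.7,7],"yaw":-5},{"jaw":0.42,"translation":[0.4,0.7,8.7],"yaw":-5},{"jaw":0.42,"translation":[0.4,0.7,9.7],"yaw":-5},{"jaw":0.42,"translation":[0.4,0.7,9.7],"yaw":-5}]'
python3 - <<'E'
from h import *
s=ctrl.get_state(); w=ctrl.read_camera("wrist"); sd=ctrl.read_camera("side")
cv2.imwrite("pics/w4.png",np.hstack([cv2.resize(w,(400,300)),cv2.resize(sd[110:230,220:380],(400,300),interpolation=2)]))
E
```

```text
t: 6.02
tool_pos: [0.5375, 0.0331, 0.0348]
eef_rot: [3.141, 0.035, -0.002]
contact_force: [-0.0, 0.2, -0.4]
gripper_width: 0.0494
grasp_force: 7.9
```

View pics/w4.png

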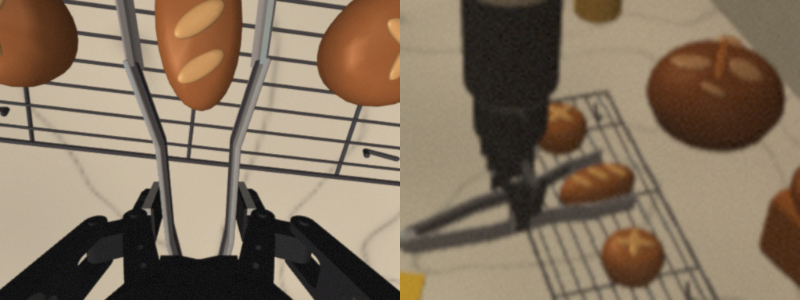

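The tongs ends straddle the roll centred and aligned, with no contact. I'll close gently.

```bash
python3 -m crank '[{"jaw":0.48,"translation":[0,0,0],"yaw":0},{"jaw":0.54,"translation":[0,0,0],"yaw":0},{"jaw":0.6,"translation":[0,0,0],"yaw":0},{"jaw":0.7,"translation":[0,0,0],"yaw":0},{"jaw":0.7,"translation":[0,0,0],"yaw":0},{"jaw":0.7,"translation":[0,0,0],"yaw":0}]' 27
```

```text
t: 6.88
tool_pos: [0.5381, 0.033, 0.0355]
eef_rot: [-3.141, -0.034, -0.001]
contact_force: [0.3, -0.2, 1.0]
gripper_width: 0.0376
grasp_force: 27.0
```

```bash
python3 -m crank '[{"jaw":0.7,"translation":[0,0,0],"yaw":0},{"jaw":0.7,"translation":[0,0,0],"yaw":0},{"jaw":0.7,"translation":[0,0,-0.5],"yaw":0},{"jaw":0.7,"translation":[0,0,-1.5],"yaw":0},{"jaw":0.7,"translation":[0,0,-3],"yaw":0},{"jaw":0.7,"translation":[0,0,-4.5],"yaw":0},{"jaw":0.7,"translation":[0,0,-5.5],"yaw":0},{"jaw":0.7,"translation":[0,0,-5.5],"yaw":0}]' 29
python3 - <<'E'
from h import *
s=ctrl.get_state(); w=ctrl.read_camera("wrist"); sd=ctrl.read_camera("side")
cv2.imwrite("pics/w5.png",np.hstack([cv2.resize(w,(400,300)),cv2.resize(sd[90:210,220:380],(400,300),interpolation=2)]))
E
```

```text
t: 7.88
tool_pos: [0.5385, 0.0331, 0.0915]
eef_rot: [-3.141, -0.034, -0.003]
contact_force: [-0.1, 1.3, -2.0]
gripper_width: 0.0377
grasp_force: 29.2
```

View pics/w5.png

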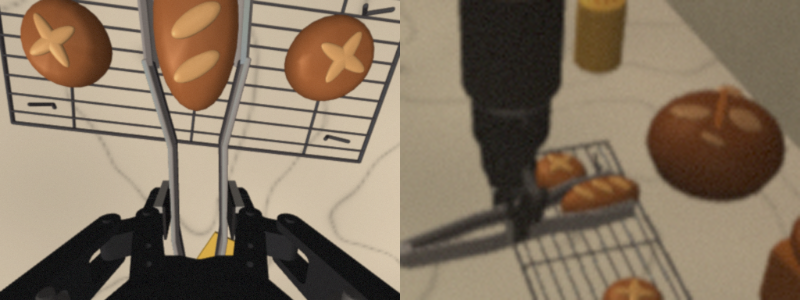

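The roll is up in the tongs and the buns are undisturbed. Next I'll carry it, rising first, toward the carton.

```bash
python3 -m crank '[{"jaw":0.7,"translation":[0,0,-2],"yaw":0},{"jaw":0.7,"translation":[-0.3,0.5,-5],"yaw":1},{"jaw":0.7,"translation":[-1.2,2,-8],"yaw":3},{"jaw":0.7,"translation":[-2.8,4.5,-10],"yaw":6},{"jaw":0.7,"translation":[-4.6,7.3,-11],"yaw":10},{"jaw":0.7,"translation":[-6.5,10.3,-11],"yaw":14},{"jaw":0.7,"translation":[-8.3,13.2,-11],"yaw":17},{"jaw":0.7,"translation":[-9.8,15.7,-11],"yaw":20}]'
python3 -m crank '[{"jaw":0.7,"translation":[-0.6,3,0],"yaw":3},{"jaw":0.7,"translation":[-1.3,6.2,0],"yaw":7},{"jaw":0.7,"translation":[-2,9.5,0],"yaw":11},{"jaw":0.7,"translation":[-2.7,12.8,0],"yaw":14},{"jaw":0.7,"translation":[-3.3,15.6,0],"yaw":17},{"jaw":0.7,"translation":[-3.7,17.5,0],"yaw":19},{"jaw":0.7,"translation":[-3.8,18.1,0],"yaw":20},{"jaw":0.7,"translation":[-3.8,18.1,0],"yaw":20}]'
python3 -m crank '[{"jaw":0.7,"translation":[0,0,0],"yaw":0},{"jaw":0.7,"translation":[0,0,0],"yaw":0}]'
python3 - <<'E'
from h import *
s=ctrl.get_state(); w=ctrl.read_camera("wrist"); sc=ctrl.read_camera("scene"); np.save("s6.npy",s,allow_pickle=True)
cv2.imwrite("pics/w6.png",w); cv2.imwrite("pics/v6.png",np.hstack([cv2.resize(w,(400,300)),cv2.resize(sc[96:276,50:290],(400,300),interpolation=2)]))
Rt=R.from_rotvec(s["eef_rot"]).as_matrix(); print("ends",s["tool_pos"]+Rt@[.106,0,0])
E
```

```text
t: 8.98
tool_pos: [0.4421, -0.1271, 0.1997]
eef_rot: [3.099, -0.515, -0.002]
contact_force: [0.3, 0.6, -2.0]
gripper_width: 0.0374
grasp_force: 29.5
t: 9.98
tool_pos: [0.3489, -0.2853, 0.1999]
eef_rot: [-2.963, 1.043, 0.001]
contact_force: [0.1, -0.2, -2.1]
gripper_width: 0.0375
grasp_force: 29.5
t: 10.22
tool_pos: [0.3494, -0.2849, 0.2003]
eef_rot: [-2.964, 1.041, -0.0]
contact_force: [-0.3, -0.2, -1.5]
gripper_width: 0.0373
grasp_force: 29.5
ends [ 0.43213264 -0.35117861  0.20028498]
```

View pics/v6.png

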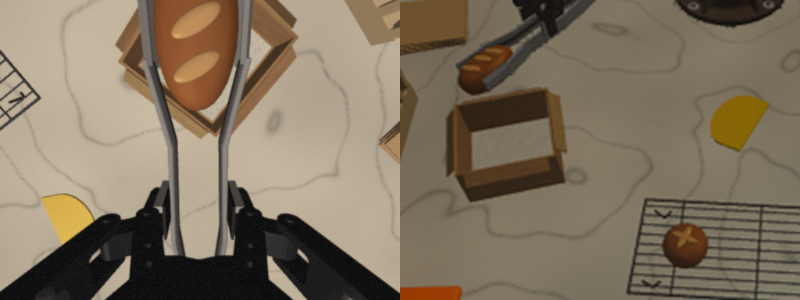

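The roll is held over the carton, at about (455,70) in the right half. My picture views are used up, so I'll check the carton's centre numerically by fitting a box silhouette in the first scene image and the side image.

```bash
python3 - <<'E'
from h import *
from scipy.optimize import differential_evolution as DE
def mask(f,roi):
    h=cv2.cvtColor(cv2.imread(f),cv2.COLOR_BGR2HSV); y0,y1,x0,x1=roi
    m=np.zeros(h.shape[:2],np.uint8); s=h[y0:y1,x0:x1]
    m[y0:y1,x0:x1]=((s[...,0]<22)&(s[...,1]>80))
    m=cv2.morphologyEx(m,cv2.MORPH_OPEN,np.ones((3,3)))
    n,l,st,_=cv2.connectedComponentsWithStats(m); l=(l==1+st[1:,4].argmax()).astype(np.uint8)
    hull=cv2.convexHull(cv2.findNonZero(l)); o=np.zeros_like(m); cv2.fillConvexPoly(o,hull,1); return o,hull[:,0]
M={"scene":mask("pics/scene0.png",(135,225,65,165)),"side":mask("pics/side0.png",(270,384,215,350))}
for k,v in M.items(): print(k,v[0].sum(),v[1].min(0),v[1].max(0))
def cost(p,ks):
    x,y,a,f,zf=p; c=0; Rm=np.array([[np.cos(a),-np.sin(a)],[np.sin(a),np.cos(a)]])
    P=[(sx*.075,sy*.075,z) for sx in(-1,1) for sy in(-1,1) for z in(0,.07)]
    P+=[(sx*(.075+f),sy*.065,zf) for sx in(-1,1) for sy in(-1,1)]+[(sx*.065,sy*(.075+f),zf) for sx in(-1,1) for sy in(-1,1)]
    P=np.array(P); W=np.c_[P[:,:2]@Rm.T+[x,y],P[:,2]]
    for k in ks:
        g=ctrl.get_calibration(k); q=cv2.projectPoints(W,np.ravel(g["rvec"]),np.ravel(g["tvec"]),np.array(g["K"]),None)[0]
        o=np.zeros((384,512),np.uint8); cv2.fillConvexPoly(o,cv2.convexHull(np.round(q*16).astype(np.int32)),1,shift=4)
        m=M[k][0]; c+=1-(o&m).sum()/(o|m).sum()
    return c
for ks in(["scene"],["scene","side"]):
    r=DE(cost,[(.38,.48),(-.41,-.3),(0,.6),(0,.03),(.05,.08)],args=(ks,),seed=1,maxiter=40,popsize=12); print(ks,r.x.round(4),r.fun)
E
```

```text
scene 4204 [ 77 148] [149 216]
side 7664 [229 288] [338 383]
['scene'] [ 0.4301 -0.3632  0.2328  0.0166  0.0592] 0.01848818160542942Traceback (most recent call last):
  File "<stdin>", line 23, in <module>
    return fun(*args, **kwargs)
    ret = solver.solve()
    next(self)
    ~~~~^^^^^^
    energy = self.func(parameters)
    return self.f(x, *self.args)
           ~~~~~~^^^^^^^^^^^^^^^
  File "<stdin>", line 18, in cost
ValueError: time passes only in moves, steps and waits
```

The box fit (98% overlap) puts the centre at (0.430, -0.363), about 11 mm from where the roll is. I'll make a small correction, settle and hand in.

```bash
python3 -m crank '[{"jaw":0.7,"translation":[0.2,0.4,0],"yaw":0},{"jaw":0.7,"translation":[0.5,0.9,0],"yaw":0},{"jaw":0.7,"translation":[0.5,0.9,0],"yaw":0},{"jaw":0.7,"translation":[0.5,0.9,0],"yaw":0},{"jaw":0.7,"translation":[0.5,0.9,0],"yaw":0},{"jaw":0.7,"translation":[0.5,0.9,0],"yaw":0}]' && python3 -c "
from h import *
s=ctrl.get_state();print(s['tool_pos']+R.from_rotvec(s['eef_rot']).as_matrix()@[.106,0,0], s['qd'])
w=ctrl.read_camera('wrist').astype(int);print('wrist diff in roll region',abs(w[:130,200:310]-cv2.imread('pics/w6.png')[:130,200:310]).mean())
print(ctrl.hand_in())"
```

```text
t: 11.08
tool_pos: [0.3474, -0.2954, 0.2003]
eef_rot: [-2.964, 1.042, -0.0]
contact_force: [0.5, -0.0, -1.4]
gripper_width: 0.0378
grasp_force: 29.5
[ 0.43001456 -0.36180852  0.20032986] [0.00052833 0.00080726 0.0015556  0.00016813 0.00019447 0.0001552 ]
wrist diff in roll region 3.554965034965035
the job is handed in; nothing more can be done
None
```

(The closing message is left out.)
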